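Hold the press's loading slide out at its mark

TASK

Raise the ram of the green hand press by turning its four-armed wheel counterclockwise (seen from above), several grasps if need be, until the arm with the large ball stands over the pointed lug of the press's crown. Only then pull the spring-return loading slide out by its T-handle until its pointer is level with the point of the brass clamp on the rail, and finish still gripping the handle and holding the slide there. Leave the wheel as set and the other things on the bench where they lie.

Things in the scene. Friction and masses are not known exactly. Their poses are not given: they have to be found in the camera images.
- press: Green cast iron screw press, fixed. Origin: centre of the base's underside. Own axes: the slide comes out to -y, the lug points to +x. Base 190 x 200 mm, 30 high; a tongue 110 mm wide goes on under the slide to y = -200 mm. Columns at x = +-72 mm carry a crown, 190 x 80 mm, top at z = 205 mm. Rails, top at z = 51 mm, run at x = +-44 mm out to y = -200 mm. Its place and yaw change.
- wheel (a joint): Turn of the four-armed wheel on top of the press, rad, about the vertical, positive counterclockwise from above. 0: the large ball is exactly over the lug. Starts between -3.6 and -2.2; travel -4.5 to +0.8. Friction about 0.2 N m (3 N at a ball); it stays where it is left. Counterclockwise lifts the ram, 40 mm a turn.
- wheel_axis (a point): Point on the wheel's axis in the plane of the ball centres, 260 mm above the bench; stays put. Hub 52 mm across, 16 mm above this plane. Four radial arms 12 mm thick, 90 degrees apart, carry iron balls centred 80 mm from the axis; nothing stands above them. The crown lies 55 mm below this plane, its boss, 64 mm across, 43 mm below.
- large_ball (a point): Centre of the large ball, 50 mm in diameter, on one of the wheel's arms, 80 mm from the axis. The other three balls, at 90, 180 and 270 degrees from it, are 26 mm in diameter, at the same radius and height.
- lug_tip (a point): Tip of the steel index lug, a pointed bar 14 mm wide that sticks out of the press's crown towards the press's +x; top face at z = 205 mm, tip 142 mm from the wheel's axis, so it shows beyond the ball.
- slide (a joint): How far the loading slide is pulled out, m, along the press's -y. 0: home, where the spring keeps it; stop at 0.10. The pull needed is about 4.5 N at home plus 90 N/m of travel plus 1 N friction (about 12 N at 75 mm); released, it runs home.
- handle (a point): Centre of the crossbar of the slide's T-handle, 88 mm above the bench, 225 mm from the wheel's axis to the press's -y when home. The dark bar is 90 mm long (press's x), 14 mm thick (y, the pull), 18 mm high; a stem 14 x 14 mm under its middle stands on the slide plate, top at z = 50 mm. Can be gripped from above across its thickness.
- slide_pointer (a point): Tip of the dark pointer, 16 mm wide, on the slide, reaching over the rail on the press's +x side, z = 57 mm; it moves with the slide.
- mark (a point): Point of the brass clamp fixed outside the rail on the press's +x side, turned to the slide; same axes as the press. The clamp is 24 mm long. The slide's pointer is level with it when both have the same place along the press's y. It lies 45 to 75 mm from the pointer's home, towards the press's -y.
- anvil: Loose notched steel press anvil, disc 80 mm across, 20 mm high, origin under its centre. To be left alone.
- drift: Loose brass drift punch lying on the bench, 135 mm long, 16 mm thick, lying along its x; origin on the bench under it. To be left alone.
- spacer: Loose chrome axle spacer, upright tube 34 mm across, 45 mm high. To be left alone.
- hub: Loose dark iron clutch hub, 92 mm across, 40 mm high. To be left alone.
- oiler: Loose grey oil can, upright, 52 mm across, 120 mm high. To be left alone.
- spanner: Loose spanner lying along its x, 170 mm long. To be left alone.
- bearing: Loose ball bearing lying flat, 52 mm across, 15 mm high. To be left alone.

How it is judged (in metres and radians):
On the way, in this order (a step that is already met when the one before it is completed fails the run):
1. the wheel's large ball stands over the lug while the slide is still home (value of joint wheel between -0.15 and 0.15 rad and value of joint slide below 0.012 m), for 0.3 s.
2. the slide is pulled out to the mark in the fingers (value of joint wheel between -0.15 and 0.15 rad and y of slide_pointer in the frame of mark between -0.005 and 0.005 m and contact force between the fingers and slide above 1.5 N), for 0.3 s.
At the end, for the whole second after the job is handed in: The fingers grip the slide (over 1.5 N) and hold it still with its pointer within 5 mm of the clamp's point along the rail; the wheel is within 0.15 rad of large ball over lug and not touched by the fingers (all of step 2 and velocity of joint slide between -0.02 and 0.02 m/s and contact force between the fingers and wheel below 0.5 N); the arm keeps its last pose, push and grip.
It fails at once if a loose thing on the bench is shifted by more than 25 mm (distance of any of anvil, drift, spacer, hub, oiler, spanner, bearing from where it was at the start of the episode above 0.025 m).
It also fails if it takes over 72 s, if anything falls off the work surface, if the arm or the gripper's body presses on something with over 40 N, if the wrist force passes 120 N, or if a joint passes its speed limit or range.

ROBOT

A 6-joint arm with a two-finger parallel gripper is mounted at the origin on the work surface. World frame = base frame: x ahead of the robot, y to its left, z up, the work surface at z = 0. Lengths are in mm, angles in degrees, forces in N, time in s.
With the tool pointing down it reaches from about 350 to 850 mm from the base axis. Payload 8.1 kg.
Tool frame: the origin (TCP) lies at the very end of the fingers, on their centre line; the grasp point (between the pads) lies 19 mm behind it (r.grip_depth is the distance from the TCP to the grasp point, in mm); y points along the fingers, z is the direction in which the jaws open and shut, and the axes are right-handed (so a half turn about y gives the same grasp; the last joint's range is limited). The gripper opens to 85 mm and grips with 20 to 120 N. Pads are 22 mm wide; open, the fingers measure 114 mm over their backs; the gripper's body (76 mm by 85 mm) begins 54 mm behind the grasp point. The pads swing forward as they close: fully open they stand 13 mm farther back than shut.
Start: joints at [-71.07, 7.471, 85.268, -0, 87.261, -4.893], TCP at [242.373, -548.872, 231.292] pointing down, gripper open.
Joint ranges: [-169.43, 169.43], [-51.17, 129.36], [1.28, 143.12], [-76.62, 256.62], [0, 156.53], [-152.29, 152.29]. Speed limits (degrees/s): [136.94, 136.94, 159.86, 180, 180, 180].

INTERFACE

Orientations are given as [roll, pitch, yaw] about the fixed x, y, z axes, in that order (R = Rz(yaw) Ry(pitch) Rx(roll)).
In Python, from bench import readout, eyes, r gives the robot as it stands. The module is installed in compiled form; this text tells all that it offers.
- The arm moves only by the tool move_arm, never from a script. Its argument "motion" is text: rows parted by semicolons, each of 6 numbers parted by spaces: the shift along the world's x, y, z in cm, then the turn, a rotation vector about the world's x, y, z in degrees. A call has 1 to 10 rows; each row is the pose to reach, as a shift and turn from the pose commanded when the call began; what a row does not reach only later rows make up. A row lasts 1/12 s, in which the tool goes at most 41.7 mm and 7.16 degrees, less where a joint would pass 70% of its speed; a pose out of reach is approached as far as the arm can. A call with a gripper value outside its range is refused whole. "fingers" is the finger opening in cm, from 0 to 8.54, set as the call begins (left out, the last holds). The fingers move at their own pace and stop on an object; "squeeze" is the grip in N (left out, the last holds). Time passes only in rows, so rows that repeat a pose let the fingers close. It gives the time, the measured TCP pose, the force and the opening at its end, in the units of the state.
- readout.sense(): the state, without advancing time (a new reading comes with each control period).
- eyes.snapshot(name): name is "side" or "top" or "wrist"; returns a dict with "image" (400x640x3 uint8, blue, green, red), "fx", "fy", "cx", "cy" (pixels), "dist_coeffs" ([k1, k2, p1, p2, k3] as OpenCV has them; the pictures are not rectified), "world_to_cam" (4x4, takes a point from world to camera coordinates). Camera axes: x right, y down, z forward; pixel columns grow to the right and rows downward; lengths in mm; the calibration is good to about 2 mm. A picture is of the moment at which its call begins. There is no depth.
- r.hand_in(): hands the job in, once; it reports no verdict.
The state is a dict: "time": time; "joint_pos": joint angles; "qd": joint speeds; "joint_efforts": joint torques, N m; "tool_pos": TCP position; "tcp_rot": TCP orientation; "ft_force": force on the tool from outside, world axes, zero at the start; "wrist_torque": the same for the moment, N m; "finger_gap": finger opening in mm.
Only numpy, scipy, OpenCV 4.12 (cv2) and the standard library are available. Lean on these libraries where they do the work, as an engineer would, in place of code of your own. Each camera call takes 0.05 s, during which the arm holds its last target. There are 200 camera calls.

## Working session

There is one attempt and no reset: what is moved stays moved. The work goes in short steps, Python scripts to look and compute and a tool call to move; the robot and the scene stay as the last step left them, time stands still between calls to the robot, and variables do not carry over. Pictures are saved under pics/ and viewed, about 8 in all and at most 12, crops included, and the job is handed in when it is done.

Besides the shell and the picture viewer there is one more tool, called after "Request:" by a JSON object that holds its "fn" and its "kwargs", one argument or row to a line. move_arm: Moves the arm, as the interface text tells. Its arguments: {"type":"object","properties":{"motion":{"type":"string"},"fingers":{"type":"number"},"squeeze":{"type":"number"}},"required":["motion"]}

```bash
mkdir -p pics; cat > h.py <<'E'
import numpy as np,cv2
from bench import readout,eyes,r
def snap(n,f):
    s=eyes.snapshot(n); cv2.imwrite('pics/'+f,s['image']); np.save('pics/'+f+'.npy',s,allow_pickle=True); return s
def load(f): return np.load('pics/'+f+'.npy',allow_pickle=True).item()
def K(s): return np.array([[s['fx'],0,s['cx']],[0,s['fy'],s['cy']],[0,0,1.]])
def ray(s,uv):
    p=cv2.undistortPoints(np.array([[uv]],float),K(s),np.array(s['dist_coeffs'],float))[0,0]
    M=np.array(s['world_to_cam']);R=M[:3,:3];c=-R.T@M[:3,3]
    return c,R.T@np.array([p[0],p[1],1])
def onz(s,uv,z):
    c,d=ray(s,uv); return c+d*(z-c[2])/d[2]
def proj(s,P):
    M=np.array(s['world_to_cam']); rv=cv2.Rodrigues(M[:3,:3])[0]
    return cv2.projectPoints(np.array([P],float),rv,M[:3,3].copy(),K(s),np.array(s['dist_coeffs'],float))[0][0,0]
E
python3 - <<'E'
from h import *
a=snap('top','top0.png');b=snap('side','side0.png')
for s in(a,b):
    c,d=ray(s,(320,200));print(c,d,s['fx'])
print(readout.sense())
E
```

```text
[ 403.86710372    9.35027913 1749.22947745] [ 0.1204784   0.00399167 -0.99271099] 517.2886068766537
[ 373.50888655 -776.74278711 1052.96809059] [ 0.19229089  0.65532784 -0.73046179] 440.6681615517906
{'time': 0.1, 'joint_pos': array([-7.10712255e+01,  7.51124452e+00,  8.53225593e+01,  1.02941403e-03,
        8.72606706e+01, -4.89263961e+00]), 'qd': array([-0.07523854, -0.03401539, -0.08022198, -0.14413381,  0.00272317,
       -0.09191622]), 'joint_efforts': array([ 1.16786367e-03, -5.70952713e+01, -5.01941800e+01, -2.16123935e-04,
        8.15375475e-03, -3.69573752e-05]), 'tool_pos': array([ 242.20529678, -548.41250256,  230.34909301]), 'tcp_rot': array([-9.00940424e+01,  9.08202378e-03, -1.56178643e+02]), 'ft_force': array([-0.20379673,  0.14616989, -0.06582093]), 'wrist_torque': array([-0.02962313,  0.05093396, -0.03130424]), 'finger_gap': 85.32942057425937}
```

View pics/top0.png

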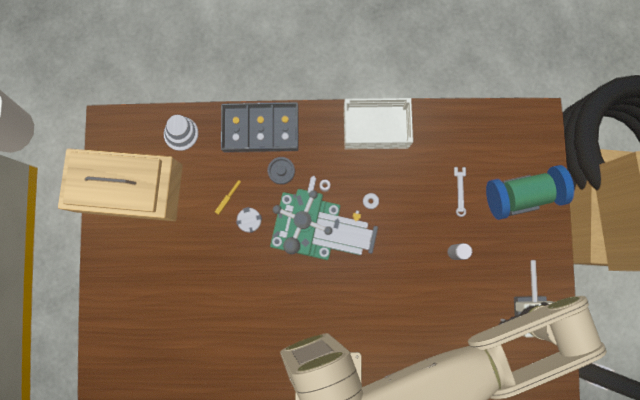

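View pics/side0.png

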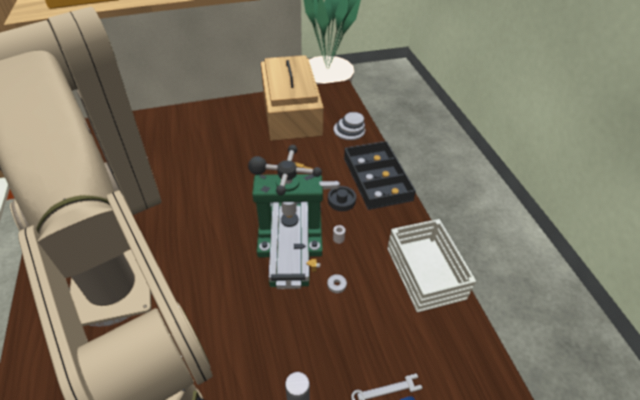

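```bash
python3 - <<'E'
from h import *
a=load('top0.png')['image'];b=load('side0.png')['image']
A=cv2.resize(a[165:275,250:390],None,fx=5,fy=5,interpolation=cv2.INTER_CUBIC)
cv2.imwrite('pics/c1.png',A)
B=cv2.resize(b[140:300,235:365],None,fx=3.7,fy=3.7,interpolation=cv2.INTER_CUBIC)
cv2.imwrite('pics/c2.png',B)
E
```

```text
(no output)
```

View pics/c1.png

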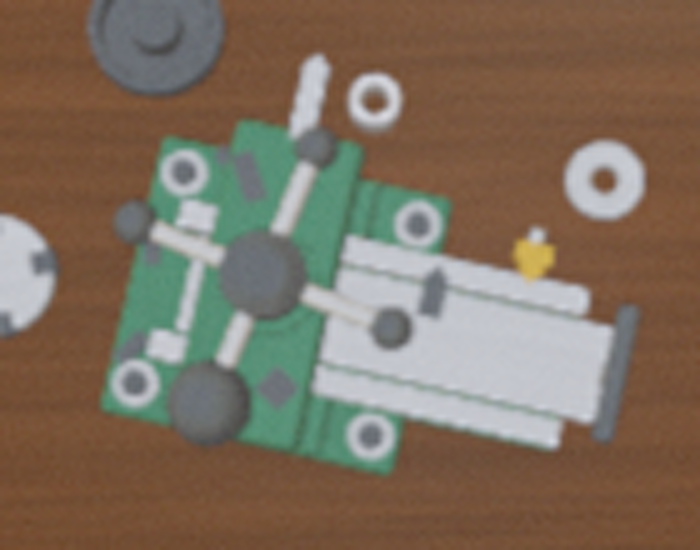

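View pics/c2.png

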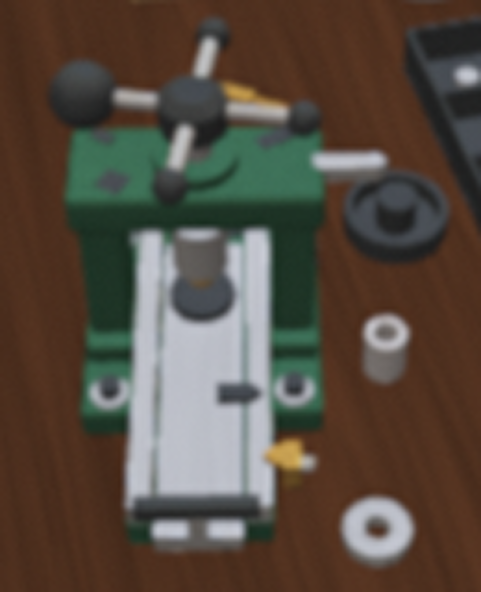

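```bash
python3 - <<'E'
from h import *
s=load('top0.png');t=load('side0.png')
f=lambda u,v:(250+u/5,165+v/5)
g=lambda u,v:(235+u/3.7,140+v/3.7)
P={}
for n,uv,z in [('hub',(262,275),268),('big',(208,403),260),('b1',(316,147),260),('b2',(134,221),260),('b3',(391,328),260),('lug',(318,57),205),('h1',(630,308),95),('h2',(602,438),95),('ptr',(438,268),57),('mark',(528,281),55)]:
    P[n]=onz(s,f(*uv),z);print(n,P[n].round(1))
for n,uv,z in [('hub',(192,110),262),('big',(82,95),260),('b1',(303,117),260),('b2',(212,32),260),('b3',(171,185),260),('lug',(386,160),205),('h1',(262,505),95),('h2',(135,507),95),('ptr',(262,393),57),('mark',(264,456),55)]:
    print('side',n,onz(t,g(*uv),z).round(1))
ax=(P['b2']+P['b3']+P['big']+P['b1'])/4
an=lambda p:np.degrees(np.arctan2(*(p-ax)[1::-1]))
print(ax,[an(P[k]) for k in('big','b1','b2','b3','lug')],[np.hypot(*(P[k]-ax)[:2]) for k in('big','b1','b2','b3','lug')])
d=P['h1']-P['h2'];print(np.degrees(np.arctan2(d[1],d[0])))
E
```

```text
hub [526.6  66.7 268. ]
big [454.  99. 260.]
b1 [601.3  34.8 260. ]
b2 [559.8 140.9 260. ]
b3 [495.4  -6.9 260. ]
lug [663.5  33.8 205. ]
h1 [ 515.9 -162.1   95. ]
h2 [ 433.2 -142.    95. ]
ptr [546.8 -40.6  57. ]
mark [537.5 -99.6  55. ]
side hub [526.5  59.5 262. ]
side big [453.9  96.7 260. ]
side b1 [601.4  34.9 260. ]
side b2 [559.7 141.2 260. ]
side b3 [497.   -7.7 260. ]
side lug [664.5  31.2 205. ]
side h1 [ 519.2 -167.1   95. ]
side h2 [ 433.8 -146.4   95. ]
side ptr [549.7 -45.1  57. ]
side mark [ 537.2 -100.4   55. ]
[527.62759838  66.94720887 260.        ] [np.float64(156.50065509966043), np.float64(-23.55320861343695), np.float64(66.49116915421212), np.float64(-113.54544532221469), np.float64(-13.710950172627065)] [np.float64(80.32133199352872), np.float64(80.37283369439471), np.float64(80.63143264377403), np.float64(80.55589919337767), np.float64(139.84338734457486)]
-13.666364014403687
```

Request:
{"fn": "move_arm", "kwargs": {
  "motion": "0 0 4 0 0 0; 0 0 8 0 0 0; 1.5 3 11 0 0 -5; 3.4 6.4 11 0 0 -11; 5.2 9.8 11 0 0 -17; 7 13.2 11 0 0 -23; 8.8 16.6 11 0 0 -29; 10.6 20 11 0 0 -34; 12.4 23.4 11 0 0 -37.5; 14.2 26.8 11 0 0 -37.5",
  "fingers": 0,
  "squeeze": 40
}}

```text
time: 0.93
tool_pos: [384.7, -279.0, 340.9]
tcp_rot: [-90.0, -0.0, 166.1]
ft_force: [1.1, 0.3, 0.3]
finger_gap: -0.4
```

Request:
{"fn": "move_arm", "kwargs": {
  "motion": "1.8 3.4 0 0 0 0; 3.6 6.8 0 0 0 0; 5.4 10.2 0 0 0 0; 7.2 13.5 0 0 0 0; 9 16.9 0 0 0 0; 10.8 20.3 0 0 0 0; 12.6 23.6 0 0 0 0; 14.4 27 0 0 0 0; 16.1 30.1 0 0 0 0; 16.1 30.1 0 0 0 0"
}}

```text
time: 1.77
tool_pos: [546.7, 25.6, 339.9]
tcp_rot: [-90.1, -0.1, 166.6]
ft_force: [1.0, -0.6, -0.4]
finger_gap: -0.1
```

Request:
{"fn": "move_arm", "kwargs": {
  "motion": "0 0 -3 0 0 0; 0 0 -6 0 0 0; 0 0 -8 0 0 0; 0 0 -10 0 0 0; 0 0 -10 0 0 0; 0 0 -10 0 0 0"
}}

```text
time: 2.27
tool_pos: [544.3, 20.0, 240.0]
tcp_rot: [-90.0, -0.2, 166.3]
ft_force: [-0.1, -0.5, 0.8]
finger_gap: -0.2
```

```bash
python3 - <<'E'
from h import *
s=snap('side','s1.png');cv2.imwrite('pics/c3.png',cv2.resize(s['image'][100:300,215:375],None,fx=3,fy=3,interpolation=cv2.INTER_CUBIC))
print(readout.sense()['tool_pos'],readout.sense()['ft_force'])
# arc rows relative to commanded start (545.4,20.1), angle -68.4 r 50, speed 6 deg/row
ax=np.array([527.6,67.]);p0=np.array([545.4,20.1]);a0=np.degrees(np.arctan2(*(p0-ax)[::-1]));print(a0)
for k in range(0,36):
    a=np.radians(a0+6*k);q=ax+50*np.array([np.cos(a),np.sin(a)])-p0
    print(k,round(np.degrees(a)),(q/10).round(1))
E
```

```text
[545.31544251  19.94062412 241.83974458] [-0.03638435 -0.06371812  0.84712869]
-69.21669786397844
0 -69 [-0.  0.]
1 -63 [0.5 0.2]
2 -57 [0.9 0.5]
3 -51 [1.4 0.8]
4 -45 [1.7 1.1]
5 -39 [2.1 1.5]
6 -33 [2.4 2. ]
7 -27 [2.7 2.4]
8 -21 [2.9 2.9]
9 -15 [3.  3.4]
10 -9 [3.2 3.9]
11 -3 [3.2 4.4]
12 3 [3.2 4.9]
13 9 [3.2 5.5]
14 15 [3.1 6. ]
15 21 [2.9 6.5]
16 27 [2.7 6.9]
17 33 [2.4 7.4]
18 39 [2.1 7.8]
19 45 [1.8 8.2]
20 51 [1.4 8.6]
21 57 [1.  8.9]
22 63 [0.5 9.1]
23 69 [0.  9.4]
24 75 [-0.5  9.5]
25 81 [-1.   9.6]
26 87 [-1.5  9.7]
27 93 [-2.   9.7]
28 99 [-2.5  9.6]
29 105 [-3.1  9.5]
30 111 [-3.6  9.4]
31 117 [-4.   9.2]
32 123 [-4.5  8.9]
33 129 [-4.9  8.6]
34 135 [-5.3  8.2]
35 141 [-5.7  7.9]
```

View pics/c3.png

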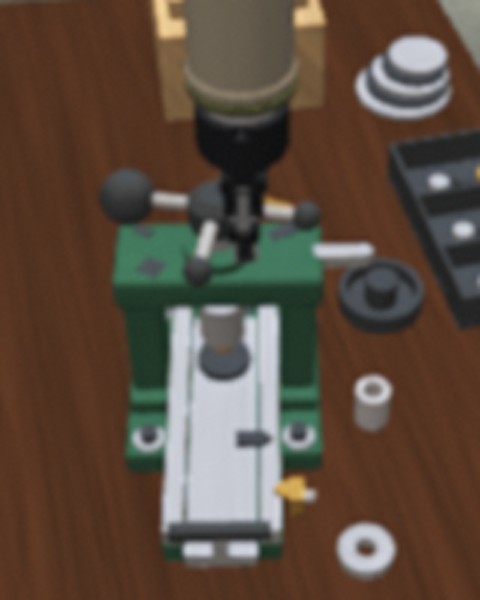

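Request:
{"fn": "move_arm", "kwargs": {
  "motion": "0.5 0.2 0 0 0 0; 0.9 0.5 0 0 0 0; 1.4 0.8 0 0 0 0; 1.7 1.1 0 0 0 0; 2.1 1.5 0 0 0 0; 2.4 2.0 0 0 0 0; 2.7 2.4 0 0 0 0; 2.9 2.9 0 0 0 0; 3.0 3.4 0 0 0 0; 3.2 3.9 0 0 0 0"
}}

```text
time: 3.15
tool_pos: [577.0, 58.3, 241.0]
tcp_rot: [-89.8, -0.1, 166.3]
ft_force: [-3.3, -6.4, -1.1]
finger_gap: 0.0
```

Request:
{"fn": "move_arm", "kwargs": {
  "motion": "0 0.5 0 0 0 0; 0 1.0 0 0 0 0; 0 1.6 0 0 0 0; -0.1 2.1 0 0 0 0; -0.3 2.6 0 0 0 0; -0.5 3.0 0 0 0 0; -0.8 3.5 0 0 0 0; -1.1 3.9 0 0 0 0; -1.4 4.3 0 0 0 0; -1.8 4.7 0 0 0 0"
}}

```text
time: 3.98
tool_pos: [560.3, 105.4, 241.4]
tcp_rot: [-89.9, 0.1, 166.3]
ft_force: [3.4, -4.9, -1.6]
finger_gap: 0.3
```

Request:
{"fn": "move_arm", "kwargs": {
  "motion": "-0.4 0.3 0 0 0 0; -0.9 0.5 0 0 0 0; -1.4 0.8 0 0 0 0; -1.9 0.9 0 0 0 0; -2.4 1.0 0 0 0 0; -2.9 1.1 0 0 0 0; -3.4 1.1 0 0 0 0; -3.9 1.0 0 0 0 0; -4.2 0.95 0 0 0 0; -4.2 0.95 0 0 0 0"
}}

```text
time: 4.82
tool_pos: [518.5, 116.1, 242.5]
tcp_rot: [-90.1, 0.2, 166.3]
ft_force: [3.4, 1.1, 1.3]
finger_gap: -0.2
```

```bash
python3 - <<'E'
from h import *
print(readout.sense()['tool_pos'],readout.sense()['ft_force'])
s=snap('side','s2.png');t=snap('top','t2.png')
A=cv2.resize(s['image'][120:220,230:350],None,fx=4,fy=4,interpolation=cv2.INTER_CUBIC)
B=cv2.resize(t['image'][165:265,250:350],None,fx=4,fy=4,interpolation=cv2.INTER_CUBIC)
cv2.imwrite('pics/c4.png',np.vstack([np.hstack([A,B[:, :320]])]))
E
```

```text
[518.49828073 116.08111571 242.53063092] [3.36951613 1.0762723  1.33344733]
```

View pics/c4.png

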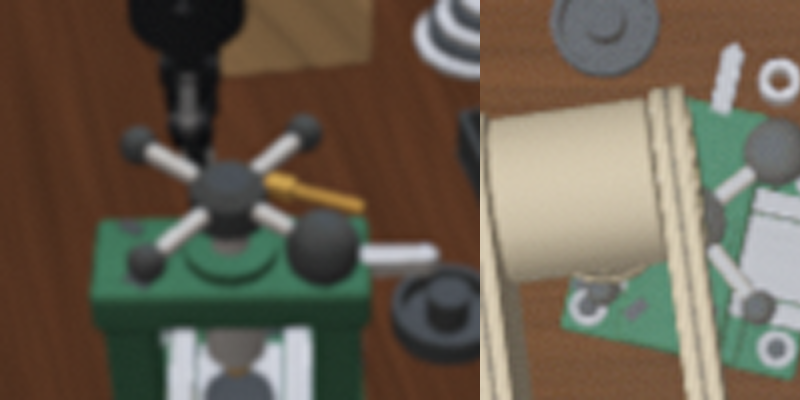

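```bash
python3 - <<'E'
from h import *
s=load('s2.png');t=load('t2.png');ax=np.array([527.6,67.])
for p in [onz(s,(310.5,181.5),260),onz(t,(324,203),260)]:
    d=p[:2]-ax;print(p,np.degrees(np.arctan2(d[1],d[0])),np.hypot(*d))
p0=np.array([518.5,116.5]);
a0=np.degrees(np.arctan2(*(p0-ax)[::-1]));print(a0)
for k in range(0,14):
    a=np.radians(a0+4*k);q=ax+50*np.array([np.cos(a),np.sin(a)])-p0
    print(k,round(np.degrees(a)),(q/10).round(2))
E
```

```text
[575.89621422   3.35496573 260.        ] -52.80742369278272 79.89502297265551
[575.66013779   3.88358976 260.        ] -52.71245664147635 79.33131844016899
100.41685158193684
0 100 [ 0.01 -0.03]
1 104 [-0.33 -0.11]
2 108 [-0.67 -0.21]
3 112 [-1.   -0.33]
4 116 [-1.31 -0.47]
5 120 [-1.62 -0.64]
6 124 [-1.92 -0.83]
7 128 [-2.2  -1.03]
8 132 [-2.46 -1.26]
9 136 [-2.71 -1.5 ]
10 140 [-2.94 -1.76]
11 144 [-3.16 -2.04]
12 148 [-3.35 -2.33]
13 152 [-3.52 -2.63]
```

Request:
{"fn": "move_arm", "kwargs": {
  "motion": "-0.33 -0.11 0 0 0 0; -0.67 -0.21 0 0 0 0; -1 -0.33 0 0 0 0; -1.31 -0.47 0 0 0 0; -1.62 -0.64 0 0 0 0; -1.92 -0.83 0 0 0 0; -2.2 -1.03 0 0 0 0; -2.46 -1.26 0 0 0 0; -2.6 -1.38 0 0 0 0; -2.6 -1.38 0 0 0 0"
}}

```text
time: 5.75
tool_pos: [491.5, 102.2, 241.5]
tcp_rot: [-90.0, 0.0, 166.3]
ft_force: [3.1, 2.7, 2.0]
finger_gap: 0.2
```

```bash
cat >> h.py <<'E'
def ball(tag):
    ax=np.array([527.6,67.]);out=[]
    s=snap('side',tag+'.png'); g=cv2.cvtColor(s['image'],cv2.COLOR_BGR2HSV)
    m=((g[...,2]<95)&(g[...,1]<75)).astype(np.uint8)
    m=cv2.morphologyEx(m,cv2.MORPH_OPEN,cv2.getStructuringElement(cv2.MORPH_ELLIPSE,(11,11)))
    n,l,st,c=cv2.connectedComponentsWithStats(m)
    for i in range(1,n):
        p=onz(s,c[i],260);d=p[:2]-ax
        if 60<np.hypot(*d)<100 and st[i,4]<900: out.append((c[i].round(1),st[i,4],np.degrees(np.arctan2(d[1],d[0])).round(1),np.hypot(*d).round(1)))
    return out
E
python3 - <<'E'
from h import *
print(ball('s3'),readout.sense()['tool_pos'])
E
```

```text
[(array([316.5, 169.7]), np.int32(256), np.float64(-18.3), np.float64(78.8))] [491.51750065 102.18374569 241.50373036]
```

Request:
{"fn": "move_arm", "kwargs": {
  "motion": "-0.1 -0.1 0 0 0 0; -0.2 -0.2 0 0 0 0; -0.28 -0.29 0 0 0 0; -0.28 -0.29 0 0 0 0; -0.28 -0.29 0 0 0 0; -0.28 -0.29 0 0 0 0"
}}

```text
time: 6.3
tool_pos: [488.7, 99.2, 241.3]
tcp_rot: [-90.0, -0.0, 166.3]
ft_force: [3.4, 3.9, 2.7]
finger_gap: 0.2
```

```bash

python3 - <<'E'
from h import *
print(ball('s4'),readout.sense()['tool_pos'])
E
```

```text
[(array([316.9, 167.9]), np.int32(253), np.float64(-13.3), np.float64(79.6))] [488.70142691  99.15420193 241.33470048]
```

Request:
{"fn": "move_arm", "kwargs": {
  "motion": "0.3 0.3 0 0 0 0; 0.6 0.6 0 0 0 0; 0.6 0.6 3 0 0 0; 0.6 0.6 6 0 0 0; 0.6 0.6 9 0 0 0; 0.4 -2 10 0 0 0; 0 -5.5 10 0 0 0; -0.3 -9 10 0 0 0; -0.6 -12.5 10 0 0 0; -0.9 -16 10 0 0 0"
}}

```text
time: 7.18
tool_pos: [478.9, -62.4, 340.9]
tcp_rot: [-90.0, -0.1, 166.3]
ft_force: [0.2, 0.1, -0.0]
finger_gap: -0.0
```

Request:
{"fn": "move_arm", "kwargs": {
  "motion": "-0.2 -3.5 0 0 0 0; -0.4 -7 0 0 0 0; -0.5 -9.05 0 0 0 0; -0.5 -9.05 -3 0 0 0; -0.5 -9.05 -6.5 0 0 0; -0.5 -9.05 -10 0 0 0; -0.5 -9.05 -13.5 0 0 0; -0.5 -9.05 -17 0 0 0; -0.5 -9.05 -19.5 0 0 0; -0.5 -9.05 -19.5 0 0 0",
  "fingers": 5
}}

```text
time: 8.02
tool_pos: [470.1, -149.7, 139.2]
tcp_rot: [-90.1, -0.7, 166.3]
ft_force: [-1.2, -0.3, -1.8]
finger_gap: 49.7
```

```bash

python3 - <<'E'
from h import *
print(ball('s5'),readout.sense()['tool_pos'])
s=load('s5.png');w=snap('wrist','w5.png')
A=cv2.resize(s['image'][130:300,235:365],None,fx=3.2,fy=3.2,interpolation=cv2.INTER_CUBIC)
B=cv2.resize(w['image'],None,fx=.6,fy=.6)
A=A[:,:416];o=np.zeros((544,800,3),np.uint8);o[:,:416]=A;o[:240,416:]=B
cv2.imwrite('pics/c6.png',o)
E
```

```text
[(array([316.8, 167.9]), np.int32(252), np.float64(-13.4), np.float64(79.4))] [ 471.82787056 -150.40870393  142.77316016]
```

View pics/c6.png

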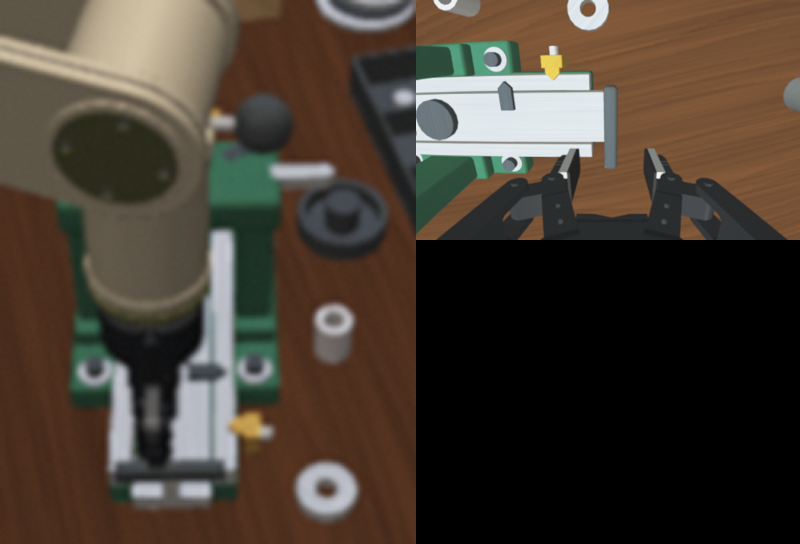

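```bash

python3 - <<'E'
from h import *
s=load('w5.png');yw=np.radians(-13.7);X=np.array([np.cos(yw),np.sin(yw)]);Y=np.array([-X[1],X[0]]);ax=np.array([527.6,67.])
g=cv2.cvtColor(s['image'],cv2.COLOR_BGR2HSV)
m=((g[...,0]>18)&(g[...,0]<35)&(g[...,1]>130)&(g[...,2]>120)).astype(np.uint8);m[200:]=0
v,u=np.nonzero(m);b=v>=v.max()-1;mk=(u[b].mean(),v.max()+.5);print('clamp px',mk,u.min(),u.max())
R=s['image'][90:200,100:190]; d=((g[...,2]<140)&(g[...,1]<90)).astype(np.uint8)
n,l,st,c=cv2.connectedComponentsWithStats(d)
for i in range(1,n):
    if 100<st[i,4]<8000:
        vv,uu=np.nonzero(l==i);print(st[i],c[i].round(1),'top',uu[vv<=vv.min()+1].mean(),vv.min())
for n_,uv,z in [('clamp',mk,55),('ptr',(145,138),57),('h1',((610-416)/.6,86/.6),97),('h2',((610-416)/.6,167/.6),97),('hmid',((610-416)/.6,127/.6),97)]:
    p=onz(s,uv,z)[:2];print(n_,p.round(1),'press',((p-ax)@X).round(1),((p-ax)@Y).round(1))
E
```

```text
clamp px (np.float64(228.5), np.float64(132.5)) 207 251
[ 38   0  21   7 107] [48.3  2.4] top 48.0 0
[  46    0   62   29 1139] [84. 13.] top 88.0 0
[274   0  24  26 136] [281.9   6.5] top 285.76190476190476 0
[275  20  47  33 121] [302.5  43.1] top 321.0 20
[  0  67 214  53 349] [120.7  84.3] top 137.9056603773585 67
[112  87  30  24 571] [127.1  98.5] top 126.85714285714286 87
[ 240  117   96  165 3376] [321.  204.3] top 270.375 117
[ 611  128   29   59 1284] [627.4 157.7] top 637.0 128
[   0  136  272   47 1368] [149.9 158.9] top 147.5 136
[   0  165   70   68 3550] [ 34.9 198.3] top 31.36842105263158 165
[ 44 236 256  24 341] [188.9 238.8] top 110.8551724137931 236
[  0 261 196 129 385] [102.5 313.7] top 188.15 261
[144 262  25  23 414] [156.2 273.2] top 157.66666666666666 262
clamp [538.  -96.4] press 48.8 -156.3
ptr [549.3 -38.1] press 45.9 -96.9
h1 [ 520.3 -160.2] press 46.8 -222.5
h2 [ 435.9 -139.4] press -40.2 -222.3
hmid [ 480.4 -150.4] press 5.6 -222.4
```

Request:
{"fn": "move_arm", "kwargs": {
  "motion": "0 0 -2 0 0 0; 0 0 -4 0 0 0; 0 0 -6 0 0 0; 0 0 -7 0 0 0; 0 0 -7.6 0 0 0; 0 0 -7.6 0 0 0; 0 0 -7.6 0 0 0"
}}

```text
time: 8.7
tool_pos: [475.5, -152.0, 71.8]
tcp_rot: [-90.0, 0.1, 166.3]
ft_force: [-0.2, 0.9, 0.1]
finger_gap: 50.2
```

Request:
{"fn": "move_arm", "kwargs": {
  "motion": "0 0 0 0 0 0; 0 0 0 0 0 0; 0 0 0 0 0 0; 0 0 0 0 0 0; 0 0 0 0 0 0; 0 0 0 0 0 0; 0 0 0 0 0 0; 0 0 0 0 0 0",
  "fingers": 0,
  "squeeze": 70
}}

```text
time: 9.37
tool_pos: [475.5, -151.3, 71.6]
tcp_rot: [-90.0, 0.1, 166.3]
ft_force: [0.1, 3.5, 6.3]
finger_gap: 13.0
```

Request:
{"fn": "move_arm", "kwargs": {
  "motion": "-0.15 -0.6 0 0 0 0; -0.3 -1.2 0 0 0 0; -0.45 -1.85 0 0 0 0; -0.6 -2.5 0 0 0 0; -0.75 -3.1 0 0 0 0; -0.9 -3.7 0 0 0 0; -1.05 -4.35 0 0 0 0; -1.2 -5.0 0 0 0 0; -1.3 -5.4 0 0 0 0; -1.37 -5.63 0 0 0 0"
}}

```text
time: 10.2
tool_pos: [462.1, -206.9, 71.6]
tcp_rot: [-90.1, 0.1, 166.3]
ft_force: [3.1, 10.5, 6.6]
finger_gap: 12.5
```

Request:
{"fn": "move_arm", "kwargs": {
  "motion": "0 0 0 0 0 0; 0 0 0 0 0 0; 0 0 0 0 0 0; 0 0 0 0 0 0; 0 0 0 0 0 0"
}}

```text
time: 10.62
tool_pos: [462.2, -206.7, 71.6]
tcp_rot: [-90.1, 0.1, 166.4]
ft_force: [1.6, 7.9, 6.1]
finger_gap: 12.9
```

```bash

python3 - <<'E'
from h import *
print(ball('s7'))
q=readout.sense();print(q['tool_pos'],q['ft_force'],q['finger_gap'])
s=load('s7.png');w=snap('wrist','w7.png')
A=cv2.resize(s['image'][190:290,270:350],None,fx=5,fy=5,interpolation=cv2.INTER_CUBIC)
B=cv2.resize(w['image'][60:260,100:300],None,fx=2,fy=2,interpolation=cv2.INTER_CUBIC)
o=np.zeros((500,800,3),np.uint8);o[:,:400]=A;o[:400,400:]=B
cv2.imwrite('pics/c7.png',o)
E
```

```text
[(array([316.8, 167.9]), np.int32(252), np.float64(-13.4), np.float64(79.4))]
[ 462.14736173 -206.71039452   71.6167387 ] [1.59300745 8.19226243 7.50466579] 12.935918782271246
```

View pics/c7.png

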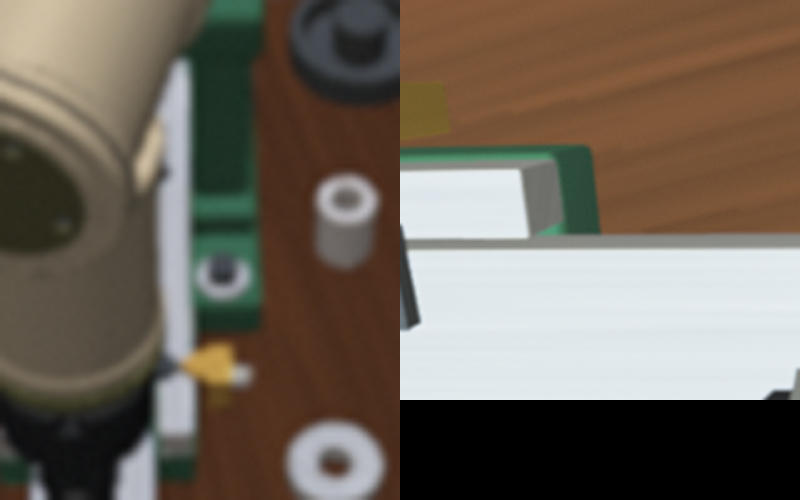

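```bash

python3 - <<'E'
from h import *
s=load('s7.png');w=load('w7.png')
A=cv2.resize(s['image'][253:277,295:325],None,fx=13,fy=13,interpolation=cv2.INTER_CUBIC)
B=cv2.resize(w['image'][60:260,0:160],None,fx=2.5,fy=2.5,interpolation=cv2.INTER_CUBIC)
o=np.zeros((500,800,3),np.uint8);o[:312,:390]=A;o[:500,400:]=B
cv2.imwrite('pics/c8.png',o)
E
```

```text
(no output)
```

View pics/c8.png

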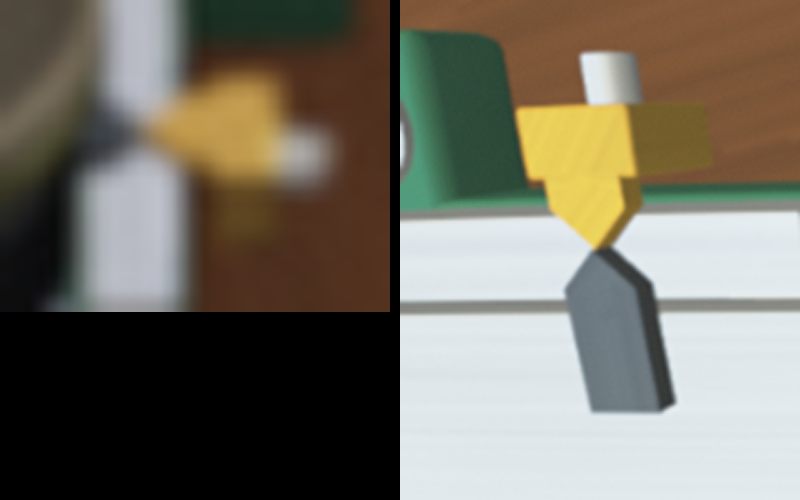

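```bash
python3 -c "
from h import *
q=readout.sense();print(q['time'],q['ft_force'],q['finger_gap']);print(r.hand_in())"
```

```text
10.7167 [1.38300118 9.14802886 7.16254687] 12.84018800948324
the job is handed in; nothing more can be done
None
```

I turned the wheel first, then pulled the slide out to the mark, and handed in at 10.7 s with the gripper still holding the handle. The hand-in reports no verdict.

- **Wheel:** I turned it about 190° counterclockwise by pushing one arm with closed fingertips, without gripping it. The side camera put the large ball at -13.4° against the lug's -13.7°, about 0.005 rad off. It read the same after the pull, and the fingers were clear of it.
- **Slide:** I gripped the T-handle from above at 70 N and pulled it about 58 mm. The close wrist and side views show the pointer tip level with the clamp's point, within about 1 mm. The jaws stood at 12.8 mm on the 14 mm bar, with about 9 N of spring pull on the tool.
- **Estimates that disagreed:** Before the pull, the distance to the mark came out at 59.5 mm (top), 56.7 mm (side) and 59.4 mm (wrist). I pulled about 58 mm and checked it in the pictures.
- **Loose things:** I kept clear of them and saw no shift in the pictures I viewed, but I did not measure them.

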